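# Make the grinder safe and point out the parts for a wheel change

### The job

A colleague is about to change the grinder's wheel: first push the isolator lever on the bench all the way over, away from you, to off. Then point out the parts to fit, in this order: the middle-sized of the three grinding wheels, then the six-sided nut; for each, bring the fingertips straight down to a finger's breadth or so above its centre hole and hold still there for about two seconds. Do not touch any wheel, nut or collar, do not go down to any of the wrong ones, and leave everything else where it is.

Things in the scene. Friction and masses are not known exactly. Their poses are not given: they have to be found in the camera images.
- isolator (a joint): Angle of the isolator lever, rad: 0 leaning fully to the -x side of its block (on), 1.0 leaning fully to the +x side (off, at its stop). Starts between 0 and 0.15. Light friction: about 1 N at the ball moves it and it stays where it is left.
- isolator_tip (a point): Centre of the 26 mm black ball at the end of the isolator lever, a 10 mm steel rod. The ball is 80 mm from the pivot; the pivot axis is level, along the block's y, 22 mm above the bench over the block's centre. The ball swings from 38 mm on the block's -x side to 38 mm on its +x side; its centre is 92 to 102 mm above the bench.
- isolator_base: Grey switch block of the isolator, fixed to the bench: 70 (its x) by 50 (its y) by 25 mm high. Origin at the centre of its underside. Its x axis is level and is the direction in which the lever is pushed to off; it points away from the robot, turned up to 0.5 rad to either side.
- wheel_large_top (a point): Grey grit grinding wheel with a round card label, lying flat and loose on the bench: 125 mm across, 20 mm thick, 20 mm centre hole. This point is the centre of the hole at the wheel's upper face, 20 mm above the bench. All three wheels are alike but for diameter. The largest: not to be pointed at.
- wheel_middle_top (a point): Grey grit grinding wheel with a round card label, lying flat and loose on the bench: 100 mm across, 20 mm thick, 20 mm centre hole. This point is the centre of the hole at the wheel's upper face, 20 mm above the bench. All three wheels are alike but for diameter. The middle-sized one: to be pointed at.
- wheel_small_top (a point): Grey grit grinding wheel with a round card label, lying flat and loose on the bench: 75 mm across, 20 mm thick, 20 mm centre hole. This point is the centre of the hole at the wheel's upper face, 20 mm above the bench. All three wheels are alike but for diameter. The smallest: not to be pointed at.
- hex_nut_top (a point): Loose plain steel six-sided nut lying flat on the bench, 56 mm across flats, 18 mm high, 20 mm hole through it. This point is the centre of the hole at the upper face, 18 mm above the bench. The one to be pointed at.
- round_collar_top (a point): Loose plain steel round collar lying flat on the bench, 40 mm across, 18 mm high, 20 mm hole through it. This point is the centre of the hole at the upper face, 18 mm above the bench. Not to be pointed at.
- square_nut_top (a point): Loose plain steel square nut lying flat on the bench, 56 mm by 56 mm, 18 mm high, 20 mm hole through it. This point is the centre of the hole at the upper face, 18 mm above the bench. Not to be pointed at.
- oil_bottle: White bottle with black cap, 52 mm across, 140 mm tall, standing loose behind the work. Origin at the centre of its underside. Bystander.
- whetstone: Red-brown whetstone on a wooden base, 60 by 180 mm, 34 mm high, loose, beyond the work. Origin at the centre of its underside. Bystander.
- spanner: Steel spanner, open at one end and a ring at the other, lying on the bench at the robot's right, about 180 mm long, 8 mm thick. Origin under its middle. Bystander.
- tin: Open aluminium tin, 72 mm across, 80 mm tall, standing loose at the right. Origin at the centre of its underside. Bystander.
Not all that is in view belongs to the job. Leave any green look-alike of the part that bears wheel_middle_top alone.

How it is judged:
By the outcome, as a careful person would: the job done as asked, in the order asked, and still so for the second after the job is handed in, with the robot touching nothing.
It also fails if it takes over 59 s, if anything falls off the work surface, if the arm or the gripper's body presses on something with over 40 N, if the wrist force passes 120 N, or if a joint passes its speed limit or range.

### The arm

A 6-joint arm with a two-finger parallel gripper is mounted at the origin on the work surface. World frame = base frame: x ahead of the robot, y to its left, z up, the work surface at z = 0. Lengths are in m, angles in rad, forces in N, time in s.
With the tool pointing down it reaches from about 0.35 to 0.85 m from the base axis. Payload 8.1 kg.
Tool frame: the origin (TCP) lies at the centre of the arm's flange, where the gripper is bolted on; the fingertips stand 186 mm ahead of it and the grasp point (between the pads) lies 167 mm ahead of it; z points along the fingers, y is the line along which they close (so a half turn about z gives the same grasp; the last joint's range is limited). The gripper opens to 93 mm and grips with 3 to 60 N. Pads are 15 mm wide; open, the fingers measure 128 mm over their backs; the gripper's body (75 mm by 188 mm) begins 65 mm behind the grasp point.
Start: joints at [-1.197, 0.13, 1.488, -0, 1.523, -0.085], TCP at [0.266, -0.538, 0.405] pointing down, gripper open.
Joint ranges: [-2.96, 2.96], [-0.89, 2.26], [0.02, 2.5], [-1.34, 4.48], [0, 2.73], [-2.66, 2.66]. Speed limits (rad/s): [2.39, 2.39, 2.79, 3.14, 3.14, 3.14].

### API

Orientations are given as a rotation vector (axis times angle).
In Python, from plant import read_state, read_camera, camera_params, robot gives the robot as it stands.
- The arm moves only by the tool carry_out, never from a script. Its argument "targets" is a list of rows, each an object of numbers: "hand": the opening in per cent of the stroke, from 0 (shut) to 100 (fully open); "x", "y", "z": the shift along the tool's x, y, z in m; "ax", "ay", "az": the turn, a rotation vector about the tool's x, y, z in rad. In form: [{"hand": .., "x": .., "y": .., "z": .., "ax": .., "ay": .., "az": ..}, ...]. A call has 1 to 8 rows; each row is the pose to reach, as a shift and turn from the pose commanded when the call began, along the tool's axes at that moment; what a row does not reach only later rows make up. A row lasts 1/8 s, in which the tool goes at most 62.5 mm and 10.7 degrees, less where a joint would pass 70% of its speed; a pose out of reach is approached as far as the arm can. A call with a gripper value outside its range is refused whole. The fingers move at their own pace and stop on an object; "newtons" is the grip in N (left out, the last holds). Time passes only in rows, so rows that repeat a pose let the fingers close. It gives the time, the measured TCP pose, the force, the opening and the grip force at its end, in the units of the state.
- read_state(): the state, without advancing time (a new reading comes with each control period).
- read_camera(name): name is "scene" or "top"; returns (picture, depth): 400x640x3 uint8, blue, green, red; 400x640 float32, m along the optical axis (not along the pixel's ray), 0 where there is no reading.
- camera_params(name): a dict with "fx", "fy", "cx", "cy" (pixels), "k1" (the pictures are not rectified: a ray, as slopes to the right and down, at radius r is drawn at 1 + k1 r^2 times it, then the intrinsics apply), "position" and "rotation" of the camera in the world. Camera axes: x right, y up, looking along -z (the intrinsics and any distortion apply to the point x, -y, -z); pixel columns grow to the right and rows downward; lengths in m; the calibration is good to about 2 mm. A picture is of the moment at which its call begins. camera_params takes no time and is no camera call.
- robot.close_job(): hands the job in; it is judged then, once.
The state is a dict: "t": time; "q": joint angles; "dq": joint speeds; "joint_torque": joint torques, N m; "tool_pos": TCP position; "orientation": TCP orientation; "force": force on the tool from outside, world axes, zero at the start; "wrist_torque": the same for the moment, N m; "opening": finger opening in m; "gripper_force": force on a finger pad.
Only numpy, scipy, OpenCV 4.12 (cv2) and the standard library are available. Lean on these libraries where they do the work, as an engineer would, in place of code of your own. Each camera call takes 0.05 s, during which the arm holds its last target. There are 200 camera calls.

## Working session

There is one attempt and no reset: what is moved stays moved. The work goes in short steps, Python scripts to look and compute and a tool call to move; the robot and the scene stay as the last step left them, time stands still between calls to the robot, and variables do not carry over. Pictures are saved under pics/ and viewed, at most 10 in all, crops included, and the job is handed in when it is done.

Besides the shell and the picture viewer there is one more tool, called after "Request:" as name(argument=value, ...) on one line, values as JSON. carry_out: Moves the arm, as the interface text tells. Its arguments: {"type":"object","properties":{"targets":{"type":"array","items":{"type":"object","properties":{"hand":{"type":"number"},"x":{"type":"number"},"y":{"type":"number"},"z":{"type":"number"},"ax":{"type":"number"},"ay":{"type":"number"},"az":{"type":"number"}}}},"newtons":{"type":"number"}},"required":["targets"]}

```bash
mkdir -p pics; ls; python3 - <<'E'
from plant import read_state, read_camera, camera_params
import cv2,numpy as np
for n in("top","scene"):
    im,d=read_camera(n); cv2.imwrite(f"pics/{n}0.png",im); np.savez(f"pics/{n}0.npz",im=im,d=d)
    print(n,camera_params(n))
s=read_state(); print(s["t"],s["tool_pos"],s["orientation"],s["opening"])
E
```

```text
pics
top {'fx': 410.6341691170604, 'fy': 410.6341691170604, 'cx': 314.2026718335894, 'cy': 199.35522079959225, 'k1': 0.018424083645470733, 'position': array([ 0.48788728, -0.09524769,  1.17081653]), 'rotation': array([ 0.06505735, -0.05463089, -1.54511437])}
scene {'fx': 365.9231473689561, 'fy': 365.9231473689561, 'cx': 320.84119571639314, 'cy': 199.23815138591667, 'k1': -0.05562650366804448, 'position': array([ 1.41958786, -0.2730491 ,  0.93501699]), 'rotation': array([0.6710565 , 0.5367971 , 1.24896694])}
0.1 [ 0.26564236 -0.53776134  0.40377795] [-3.05765796e+00 -7.13949513e-01  3.91346502e-04] 0.09293852773930265
```

View pics/top0.png

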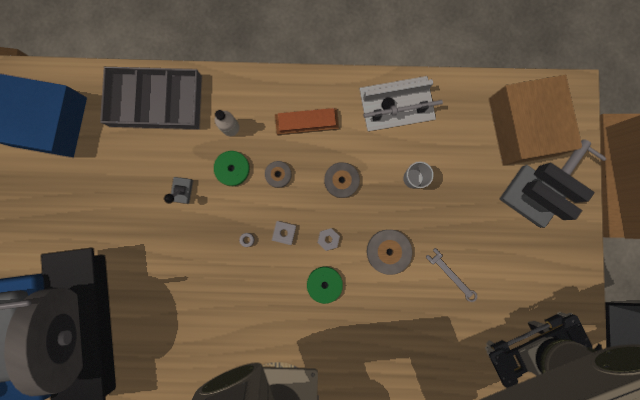

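View pics/scene0.png

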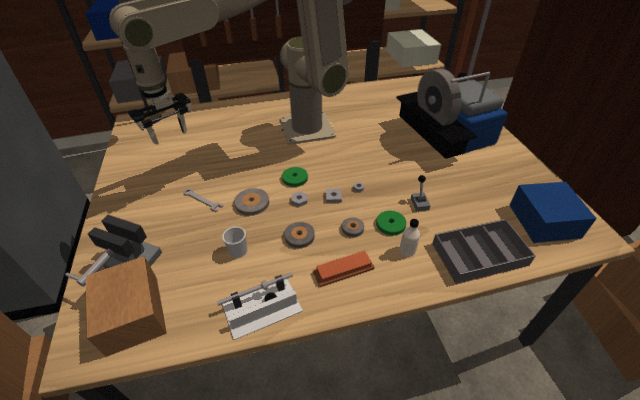

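The top view shows the wheels: large (390,252), middle (342,180), small (278,174). The greens are at (231,168) and (325,285). The hex nut is at (329,239), the square nut at (284,233), the collar at (247,240). The isolator block is at (182,188), with its ball at (169,198).

```bash
cat > h.py <<'E'
import cv2,numpy as np
from scipy.spatial.transform import Rotation as R
from plant import camera_params
def ray(n,uv):
    p=camera_params(n); uv=np.atleast_2d(uv).astype(float)
    K=np.array([[p["fx"],0,p["cx"]],[0,p["fy"],p["cy"]],[0,0,1]])
    xy=cv2.undistortPoints(uv[:,None],K,np.array([p["k1"],0,0,0.]))[:,0]
    d=np.c_[xy[:,0],-xy[:,1],-np.ones(len(xy))]
    return p["position"],d@R.from_rotvec(p["rotation"]).as_matrix().T
def onz(n,uv,z):
    o,d=ray(n,uv); return o+d*((z-o[2])/d[:,2])[:,None]
def cloud(n,D):
    v,u=np.mgrid[:D.shape[0],:D.shape[1]]
    o,d=ray(n,np.c_[u.ravel(),v.ravel()]); return (o+d*D.ravel()[:,None]).reshape(*D.shape,3)
E
python3 - <<'E'
from h import *
for n in("top","scene"):
    f=np.load(f"pics/{n}0.npz"); P=cloud(n,f["d"]); im=f["im"]
    ok=(f["d"]>0)&(P[...,0]>.3)&(P[...,0]<.9)&(abs(P[...,1])<.5)
    print(n,"bench z",np.median(P[ok][:,2]))
    m=(ok&(P[...,2]>.009)&(P[...,2]<.2)).astype(np.uint8)
    k,L,st,c=cv2.connectedComponentsWithStats(m,connectivity=4)
    for i in range(1,k):
        if st[i,4]<40: continue
        cs,_=cv2.findContours((L==i).astype(np.uint8),cv2.RETR_EXTERNAL,cv2.CHAIN_APPROX_NONE)
        ct=cs[0][:,0]; Q=onz(n,ct,.02)[:,:2].astype(np.float32)
        (cx,cy),r=cv2.minEnclosingCircle(Q)
        print(c[i].round(),st[i,4],"centre",round(cx,4),round(cy,4),"diam",round(2*r,4),"maxz",P[L==i][:,2].max().round(3),"bgr",np.median(im[L==i],0))
cv2.imwrite("pics/crops.png",np.hstack([cv2.resize(np.load("pics/top0.npz")["im"][165:215,150:215],None,fx=6,fy=6),cv2.resize(np.load("pics/scene0.npz")["im"][165:215,395:460],None,fx=6,fy=6)]))
E
```

```text
top bench z 0.003128854147683713
[159. 110.] 1461 centre 0.8343 0.3811 diam 0.2897 maxz 0.06 bgr [43. 43. 47.]
[396. 100.] 1295 centre 0.8641 -0.3275 diam 0.2324 maxz 0.07 bgr [81. 83. 86.]
[306. 121.] 1327 centre 0.7997 -0.0588 diam 0.1844 maxz 0.043 bgr [ 45.  72. 131.]
[227. 123.] 462 centre 0.791 0.1677 diam 0.0872 maxz 0.146 bgr [70. 77. 84.]
[231. 168.] 961 centre 0.6586 0.1506 diam 0.1019 maxz 0.029 bgr [ 50. 100.  39.]
[278. 174.] 533 centre 0.6455 0.0185 diam 0.0759 maxz 0.03 bgr [75. 83. 91.]
[342. 180.] 957 centre 0.6337 -0.1625 diam 0.1009 maxz 0.028 bgr [71. 78. 85.]
[420. 175.] 443 centre 0.65 -0.3773 diam 0.0854 maxz 0.086 bgr [88. 91. 94.]
[179. 191.] 541 centre 0.5915 0.2988 diam 0.0953 maxz 0.114 bgr [63. 68. 71.]
[284. 233.] 358 centre 0.4802 -0.003 diam 0.0755 maxz 0.027 bgr [114. 114. 121.]
[328. 239.] 308 centre 0.4661 -0.1291 diam 0.0629 maxz 0.027 bgr [113. 113. 119.]
[389. 252.] 1580 centre 0.4361 -0.2985 diam 0.1258 maxz 0.029 bgr [81. 89. 97.]
[247. 240.] 127 centre 0.4581 0.0993 diam 0.0403 maxz 0.026 bgr [112. 113. 121.]
[ 88. 279.] 1684 centre 0.3413 0.5
[... 659 characters left out ...]
4748 -0.1302 diam 0.065 maxz 0.02 bgr [126. 132. 142.]
[400. 230.] 1049 centre 0.7131 0.1492 diam 0.1976 maxz 0.142 bgr [ 51. 109.  42.]
[352. 226.] 309 centre 0.6526 0.0145 diam 0.0807 maxz 0.024 bgr [ 82.  97. 109.]
[469. 241.] 1318 centre 0.8271 0.3873 diam 0.3175 maxz 0.054 bgr [39. 40. 44.]
[299. 234.] 583 centre 0.6413 -0.1637 diam 0.1062 maxz 0.023 bgr [ 78.  91. 100.]
[235. 241.] 568 centre 0.6214 -0.3688 diam 0.1283 maxz 0.081 bgr [87. 91. 96.]
[342. 267.] 1040 centre 0.8039 -0.0616 diam 0.1847 maxz 0.037 bgr [ 54.  85. 167.]
[255. 290.] 526 centre 0.8126 -0.327 diam 0.2271 maxz 0.064 bgr [ 94. 100. 107.]
[275. 302.] 605 centre 0.8673 -0.2987 diam 0.1628 maxz 0.059 bgr [85. 90. 93.]
```

View pics/crops.png

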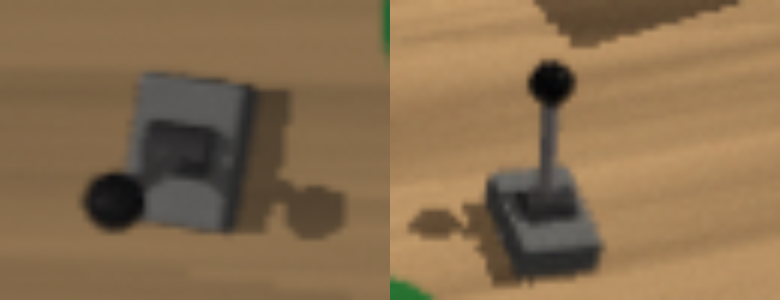

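The crop shows the ball at top (168.8,198.2) and scene (421.3,178.3), with the lever leaning to the robot's side (on).

```bash
python3 - <<'E'
from h import *
from plant import read_state
o1,d1=ray("top",[168.8,198.2]); o2,d2=ray("scene",[421.3,178.3]); d1=d1[0];d2=d2[0]
t=np.linalg.lstsq(np.c_[d1,-d2],o2-o1,rcond=None)[0]; a=o1+d1*t[0];b=o2+d2*t[1]
print("ball",a,b,"gap",np.linalg.norm(a-b))
f=np.load("pics/top0.npz");P=cloud("top",f["d"])
m=(P[...,2]>.018)&(P[...,2]<.036)&(np.hypot(P[...,0]-.6,P[...,1]-.28)<.08)
pts=onz("top",np.argwhere(m)[:,::-1],.025)[:,:2].astype(np.float32)
r=cv2.minAreaRect(pts);print("block rect",r,len(pts)); print(cv2.boxPoints(r))
# corners from crop, top-face
c=np.array([[142,74],[250,86],[233,230],[131,221]],float); c=(c+.5)/6-.5+[150,165]
q=onz("top",c,.025)[:,:2];print("corners",q,q.mean(0),np.arctan2(*((q[0]-q[3]+q[1]-q[2])[::-1])))
print("tall near path",)
mm=(f["d"]>0)&(P[...,2]>.1)&(P[...,0]>.25)&(P[...,0]<.75)&(P[...,1]>-.3); Q=P[mm]
for y in np.arange(-.3,.7,.1):
    w=Q[(Q[:,1]>=y)&(Q[:,1]<y+.1)]
    if len(w):print(round(y,1),len(w),w.min(0).round(3),w.max(0).round(3))
for n,uvs in {"top":[[342,180],[329,239.5]],"scene":[[299.5,234],[298.5,198.5]]}.items():
    im=np.load(f"pics/{n}0.npz")["im"].astype(float).sum(2)
    for uv,z in zip(uvs,(.02,.018)):
        x0,y0=int(uv[0])-5,int(uv[1])-5;g=im[y0:y0+11,x0:x0+11];w=np.clip(np.percentile(g,60)-g-30,0,None)
        v,u=np.mgrid[:11,:11];c=[x0+(w*u).sum()/w.sum(),y0+(w*v).sum()/w.sum()];print(n,"hole",c,onz(n,c,z))
s=read_state();M=R.from_rotvec(s["orientation"]).as_matrix();print(M.round(3),s["tool_pos"])
E
```

```text
ball [0.56374271 0.29447583 0.09634461] [0.5634437  0.29343169 0.09594478] gap 0.0011573647718409255
block rect ((0.5929063558578491, 0.2904239296913147), (0.05181896686553955, 0.06952713429927826), 82.6728515625) 366
[[0.5551223  0.26915956]
 [0.6240817  0.26029247]
 [0.6306904  0.3116883 ]
 [0.56173104 0.3205554 ]]
corners [[0.62901595 0.31099001]
 [0.62462291 0.26025453]
 [0.55690883 0.26493789]
 [0.55994335 0.31258472]] [0.59262276 0.28719179] -0.04586464244284297
tall near path
0.2 64 [0.553 0.282 0.1  ] [0.574 0.299 0.114]
0.3 8 [0.555 0.3   0.105] [0.568 0.303 0.111]
0.4 3356 [0.25  0.442 0.119] [0.433 0.5   0.342]
0.5 2780 [0.25 0.5  0.1 ] [0.749 0.6   0.342]
0.6 1543 [0.251 0.6   0.1  ] [0.75  0.7   0.217]
top hole [np.float64(341.31175536139796), np.float64(179.3846306592534)] [[ 0.63429132 -0.16147979  0.02      ]]
top hole [np.float64(327.3240685984625), np.float64(239.18036664695447)] [[ 0.46544356 -0.12590429  0.018     ]]
scene hole [np.float64(298.95942656207734), np.float64(233.37138220178522)] [[ 0.6402461  -0.16271174  0.02      ]]
scene hole [np.float64(298.2128473955733), np.float64(199.65401897154268)] [[ 0.48180991 -0.13350465  0.018     ]]
[[ 0.897  0.443 -0.001]
 [ 0.443 -0.897  0.002]
 [ 0.    -0.002 -1.   ]] [ 0.26564236 -0.53776134  0.40377795]
```

Request:
carry_out(targets=[{"hand":0,"x":0.037,"y":-0.04},{"hand":0,"x":0.074,"y":-0.08},{"hand":0,"x":0.111,"y":-0.12},{"hand":0,"x":0.148,"y":-0.16},{"hand":0,"x":0.185,"y":-0.2},{"hand":0,"x":0.222,"y":-0.24},{"hand":0,"x":0.259,"y":-0.28},{"hand":0,"x":0.296,"y":-0.32}], newtons=5)

```text
schema error: expected keys hand, x, y, z, ax, ay, az
```

Request:
carry_out(targets=[{"hand":0,"x":0.037,"y":-0.04,"az":0.07},{"hand":0,"x":0.074,"y":-0.08,"az":0.14},{"hand":0,"x":0.111,"y":-0.12,"az":0.21},{"hand":0,"x":0.148,"y":-0.16,"az":0.28},{"hand":0,"x":0.185,"y":-0.2,"az":0.35},{"hand":0,"x":0.222,"y":-0.24,"az":0.42},{"hand":0,"x":0.26,"y":-0.28,"az":0.49},{"hand":0,"x":0.297,"y":-0.321,"az":0.56}])

```text
schema error: expected keys hand, x, y, z, ax, ay, az
```

```bash
python3 - <<'E'
from h import *
from plant import read_state
s=read_state();print(s["t"],s["tool_pos"].round(4),s["q"].round(2),s["force"],s["opening"]);print(R.from_rotvec(s["orientation"]).as_matrix().round(3))
E
```

```text
0.1 [ 0.2656 -0.5378  0.4038] [-1.2   0.13  1.49 -0.    1.52 -0.09] [ 0.65837018 -0.19945341  0.34913054] 0.09293852773930265
[[ 0.897  0.443 -0.001]
 [ 0.443 -0.897  0.002]
 [ 0.    -0.002 -1.   ]]
```

All keys are required in each row.

Request:
carry_out(targets=[{"hand":0,"x":0.037,"y":-0.04,"z":0,"ax":0,"ay":0,"az":0},{"hand":0,"x":0.074,"y":-0.08,"z":0,"ax":0,"ay":0,"az":0},{"hand":0,"x":0.111,"y":-0.12,"z":0,"ax":0,"ay":0,"az":0},{"hand":0,"x":0.148,"y":-0.16,"z":0,"ax":0,"ay":0,"az":0},{"hand":0,"x":0.185,"y":-0.2,"z":0,"ax":0,"ay":0,"az":0},{"hand":0,"x":0.222,"y":-0.24,"z":0,"ax":0,"ay":0,"az":0},{"hand":0,"x":0.259,"y":-0.28,"z":0,"ax":0,"ay":0,"az":0},{"hand":0,"x":0.296,"y":-0.32,"z":0,"ax":0,"ay":0,"az":0}], newtons=5)

```text
t: 1.1
tool_pos: [0.3894, -0.1182, 0.4045]
orientation: [-3.059, -0.714, -0.0]
force: [2.0, 1.0, 0.8]
opening: 0.0175
gripper_force: 0.0
```

Request:
carry_out(targets=[{"hand":0,"x":0.037,"y":-0.04,"z":0,"ax":0,"ay":0,"az":0.07},{"hand":0,"x":0.074,"y":-0.08,"z":0,"ax":0,"ay":0,"az":0.14},{"hand":0,"x":0.111,"y":-0.12,"z":0,"ax":0,"ay":0,"az":0.21},{"hand":0,"x":0.148,"y":-0.16,"z":0,"ax":0,"ay":0,"az":0.28},{"hand":0,"x":0.185,"y":-0.2,"z":0,"ax":0,"ay":0,"az":0.35},{"hand":0,"x":0.222,"y":-0.24,"z":0,"ax":0,"ay":0,"az":0.42},{"hand":0,"x":0.26,"y":-0.28,"z":0,"ax":0,"ay":0,"az":0.49},{"hand":0,"x":0.297,"y":-0.321,"z":0,"ax":0,"ay":0,"az":0.56}])

```text
t: 2.1
tool_pos: [0.5137, 0.3012, 0.4042]
orientation: [3.137, -0.162, -0.001]
force: [0.3, -1.3, 0.4]
opening: 0.0005
gripper_force: 0.0
```

```bash
cat > st.py <<'E'
from h import *
from plant import read_state
s=read_state();print(s["t"],s["tool_pos"].round(4),s["q"].round(2),s["force"].round(2),s["opening"]);print(R.from_rotvec(s["orientation"]).as_matrix().round(3))
E
python3 st.py
```

```text
2.1 [0.5137 0.3012 0.4042] [ 0.44  0.12  1.5  -0.    1.52  2.12] [ 0.33 -1.3   0.44] 0.0005406782875279605
[[ 0.995 -0.103 -0.   ]
 [-0.103 -0.995 -0.   ]
 [-0.     0.    -1.   ]]
```

Request:
carry_out(targets=[{"hand":0,"x":0,"y":0.002,"z":0.034,"ax":0,"ay":0,"az":0},{"hand":0,"x":0,"y":0.004,"z":0.07,"ax":0,"ay":0,"az":0},{"hand":0,"x":0,"y":0.004,"z":0.105,"ax":0,"ay":0,"az":0},{"hand":0,"x":0,"y":0.004,"z":0.125,"ax":0,"ay":0,"az":0},{"hand":0,"x":0,"y":0.004,"z":0.134,"ax":0,"ay":0,"az":0},{"hand":0,"x":0,"y":0.004,"z":0.134,"ax":0,"ay":0,"az":0}])

```text
t: 2.85
tool_pos: [0.5133, 0.2954, 0.2709]
orientation: [3.138, -0.159, -0.0]
force: [-0.0, 0.1, 0.7]
opening: 0.0005
gripper_force: 0.0
```

Request:
carry_out(targets=[{"hand":0,"x":0.015,"y":0,"z":0,"ax":0,"ay":0,"az":0},{"hand":0,"x":0.025,"y":0,"z":0,"ax":0,"ay":0,"az":0},{"hand":0,"x":0.035,"y":0,"z":0,"ax":0,"ay":0,"az":0},{"hand":0,"x":0.045,"y":0,"z":0,"ax":0,"ay":0,"az":0},{"hand":0,"x":0.055,"y":0,"z":0,"ax":0,"ay":0,"az":0},{"hand":0,"x":0.065,"y":0,"z":0,"ax":0,"ay":0,"az":0},{"hand":0,"x":0.075,"y":0,"z":0,"ax":0,"ay":0,"az":0},{"hand":0,"x":0.083,"y":0,"z":0,"ax":0,"ay":0,"az":0}])

```text
t: 3.85
tool_pos: [0.5963, 0.2869, 0.2704]
orientation: [3.137, -0.159, -0.001]
force: [-0.7, 0.4, -0.5]
opening: 0.0002
gripper_force: 0.5
```

Request:
carry_out(targets=[{"hand":0,"x":0.003,"y":0,"z":0,"ax":0,"ay":0,"az":0},{"hand":0,"x":0.005,"y":0,"z":0,"ax":0,"ay":0,"az":0},{"hand":0,"x":0.007,"y":0,"z":0,"ax":0,"ay":0,"az":0}])

```text
t: 4.22
tool_pos: [0.6026, 0.2864, 0.2707]
orientation: [3.138, -0.159, -0.0]
force: [-0.3, 1.2, -1.2]
opening: 0.0004
gripper_force: 0.4
```

```bash
python3 st.py; python3 - <<'E'
from h import *
from plant import read_camera
im,_=read_camera("scene"); cv2.imwrite("pics/s1.png",cv2.resize(im[130:240,360:500],None,fx=5,fy=5))
E
```

```text
4.225 [0.6026 0.2864 0.2707] [0.37 0.4  1.42 0.   1.32 2.04] [-0.33  1.2  -1.19] 0.00037046686063412014
[[ 0.995 -0.101 -0.   ]
 [-0.101 -0.995 -0.   ]
 [-0.     0.    -1.   ]]
```

View pics/s1.png

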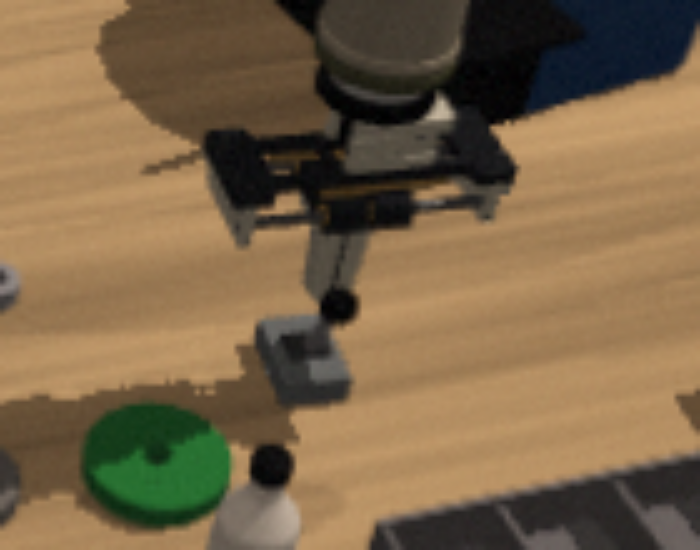

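The crop shows the fingers behind the ball, now at crop (338,305), and the lever leaning away past vertical. It isn't at the stop yet because the force is still low, so I'll keep pushing.

Request:
carry_out(targets=[{"hand":0,"x":0.002,"y":0,"z":0,"ax":0,"ay":0,"az":0},{"hand":0,"x":0.004,"y":0,"z":0,"ax":0,"ay":0,"az":0},{"hand":0,"x":0.005,"y":0,"z":0,"ax":0,"ay":0,"az":0}])

```text
t: 4.65
tool_pos: [0.6077, 0.2858, 0.2708]
orientation: [-3.138, 0.159, 0.0]
force: [-2.3, 0.4, -0.4]
opening: 0.0004
gripper_force: 1.5
```

Request:
carry_out(targets=[{"hand":0,"x":0.001,"y":0,"z":0,"ax":0,"ay":0,"az":0},{"hand":0,"x":0.002,"y":0,"z":0,"ax":0,"ay":0,"az":0},{"hand":0,"x":0.002,"y":0,"z":0,"ax":0,"ay":0,"az":0}])

```text
t: 5.03
tool_pos: [0.6086, 0.2859, 0.2706]
orientation: [3.137, -0.158, -0.005]
force: [-9.3, -0.5, 4.3]
opening: 0.0007
gripper_force: 4.6
```

Request:
carry_out(targets=[{"hand":0,"x":-0.02,"y":0,"z":0,"ax":0,"ay":0,"az":0},{"hand":0,"x":-0.06,"y":0,"z":0,"ax":0,"ay":0,"az":0},{"hand":0,"x":-0.08,"y":0,"z":-0.03,"ax":0,"ay":0,"az":0},{"hand":0,"x":-0.08,"y":0,"z":-0.08,"ax":0,"ay":0,"az":0},{"hand":0,"x":-0.08,"y":0,"z":-0.12,"ax":0,"ay":0,"az":0},{"hand":0,"x":-0.08,"y":0.04,"z":-0.13,"ax":0,"ay":0,"az":0},{"hand":0,"x":-0.08,"y":0.09,"z":-0.13,"ax":0,"ay":0,"az":0},{"hand":0,"x":-0.08,"y":0.14,"z":-0.13,"ax":0,"ay":0,"az":0}])

```text
t: 6.02
tool_pos: [0.5158, 0.1532, 0.4016]
orientation: [-3.138, 0.158, -0.003]
force: [0.5, 0.2, 0.2]
opening: 0.0007
gripper_force: 0.0
```

```bash
cat >> st.py <<'E'
M=R.from_rotvec(s["orientation"]).as_matrix()
for n,t in dict(mid=(.637,-.162,.222),hex=(.469,-.129,.220)).items(): print(n,(M.T@(np.array(t)-s["tool_pos"])).round(4))
E
python3 st.py; python3 - <<'E'
from h import *
from plant import read_camera
a,_=read_camera("top");b,_=read_camera("scene"); np.savez("pics/n2.npz",a=a,b=b)
cv2.imwrite("pics/c2.png",np.hstack([cv2.resize(a[150:230,140:220],None,fx=5,fy=5),cv2.resize(b[150:230,380:460],None,fx=5,fy=5)]))
E
```

```text
6.025 [0.5158 0.1532 0.4016] [ 0.19 -0.04  1.67 -0.    1.51  1.86] [0.46 0.16 0.16] 0.0006795695253861646
[[ 0.995 -0.1    0.002]
 [-0.1   -0.995  0.   ]
 [ 0.002 -0.    -1.   ]]
mid [0.1518 0.3014 0.1798]
hex [-0.0187  0.2855  0.1814]
```

View pics/c2.png

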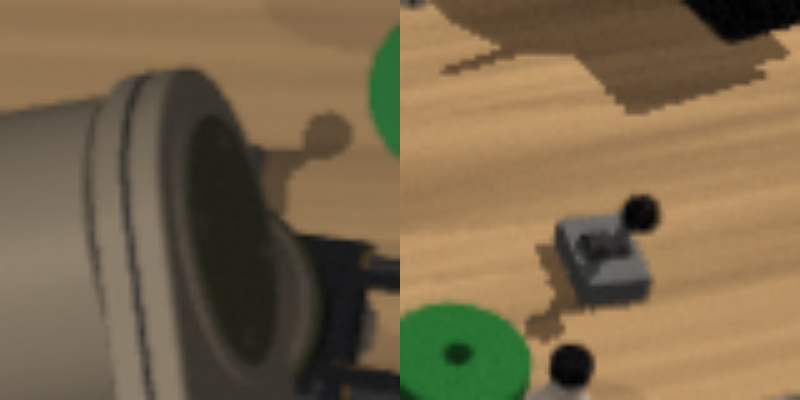

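The scene crop shows the lever fully over to the far side, with the ball at about (428,192) in the full picture. Next is to go above the middle wheel.

Request:
carry_out(targets=[{"hand":0,"x":0.022,"y":0.043,"z":0,"ax":0,"ay":0,"az":0},{"hand":0,"x":0.044,"y":0.086,"z":0,"ax":0,"ay":0,"az":0},{"hand":0,"x":0.066,"y":0.13,"z":0,"ax":0,"ay":0,"az":0},{"hand":0,"x":0.088,"y":0.174,"z":0,"ax":0,"ay":0,"az":0},{"hand":0,"x":0.11,"y":0.22,"z":0,"ax":0,"ay":0,"az":0},{"hand":0,"x":0.132,"y":0.262,"z":0,"ax":0,"ay":0,"az":0},{"hand":0,"x":0.147,"y":0.29,"z":0,"ax":0,"ay":0,"az":0},{"hand":0,"x":0.152,"y":0.301,"z":0,"ax":0,"ay":0,"az":0}])

```text
t: 7.12
tool_pos: [0.6373, -0.1617, 0.4005]
orientation: [3.137, -0.161, 0.001]
force: [0.2, 0.6, 0.2]
opening: 0.0007
gripper_force: 0.0
```

```bash
python3 st.py; python3 - <<'E'
from h import *
print(onz("scene",[427.6,192.1],.092))
E
```

```text
7.125 [ 0.6373 -0.1617  0.4005] [-0.33  0.29  1.32 -0.    1.54  1.35] [0.17 0.64 0.25] 0.0007472154989266952
[[ 0.995 -0.103  0.   ]
 [-0.103 -0.995 -0.   ]
 [ 0.     0.    -1.   ]]
mid [-0.0004  0.0003  0.1785]
hex [-0.1709 -0.0153  0.1805]
[[0.63033927 0.28610216 0.092     ]]
```

Request:
carry_out(targets=[{"hand":0,"x":0,"y":0,"z":0.035,"ax":0,"ay":0,"az":0},{"hand":0,"x":0,"y":0,"z":0.075,"ax":0,"ay":0,"az":0},{"hand":0,"x":0,"y":0,"z":0.11,"ax":0,"ay":0,"az":0},{"hand":0,"x":0,"y":0,"z":0.14,"ax":0,"ay":0,"az":0},{"hand":0,"x":0,"y":0,"z":0.16,"ax":0,"ay":0,"az":0},{"hand":0,"x":0,"y":0,"z":0.172,"ax":0,"ay":0,"az":0},{"hand":0,"x":0,"y":0,"z":0.178,"ax":0,"ay":0,"az":0},{"hand":0,"x":0,"y":0,"z":0.178,"ax":0,"ay":0,"az":0}])

```text
t: 8.12
tool_pos: [0.637, -0.1604, 0.2232]
orientation: [3.137, -0.159, 0.001]
force: [-0.1, -0.7, 1.3]
opening: 0.0003
gripper_force: 0.0
```

```bash
python3 st.py; python3 - <<'E'
from h import *
from plant import read_camera
b,_=read_camera("scene")
cv2.imwrite("pics/c3.png",cv2.resize(b[170:260,240:360],None,fx=6,fy=6))
E
```

```text
8.125 [ 0.637  -0.1604  0.2232] [-0.32  0.43  1.48  0.    1.24  1.35] [-0.14 -0.68  1.31] 0.0002781284055720382
[[ 0.995 -0.101  0.001]
 [-0.101 -0.995 -0.   ]
 [ 0.001  0.    -1.   ]]
mid [0.0002 0.0016 0.0012]
hex [-0.1703 -0.0143  0.0031]
```

View pics/c3.png

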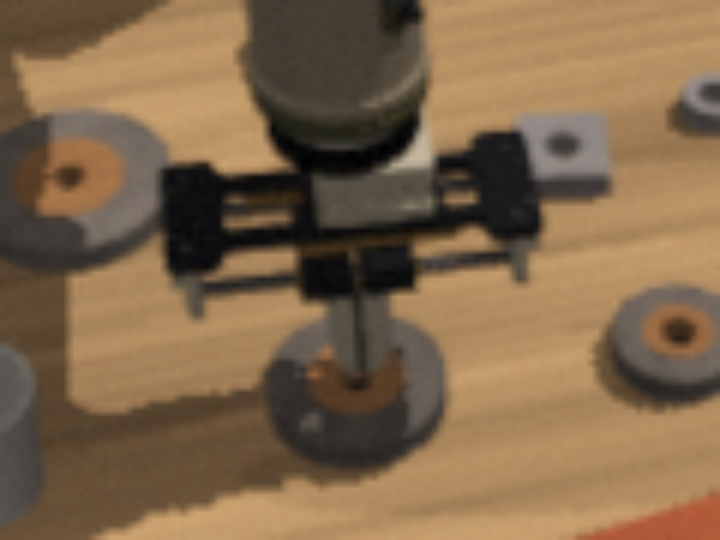

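The crop shows the fingertips just above the middle wheel's hole (crop 357,382). I'll hold there.

Request:
carry_out(targets=[{"hand":0,"x":0,"y":0,"z":0,"ax":0,"ay":0,"az":0},{"hand":0,"x":0,"y":0,"z":0,"ax":0,"ay":0,"az":0},{"hand":0,"x":0,"y":0,"z":0,"ax":0,"ay":0,"az":0},{"hand":0,"x":0,"y":0,"z":0,"ax":0,"ay":0,"az":0},{"hand":0,"x":0,"y":0,"z":0,"ax":0,"ay":0,"az":0},{"hand":0,"x":0,"y":0,"z":0,"ax":0,"ay":0,"az":0},{"hand":0,"x":0,"y":0,"z":0,"ax":0,"ay":0,"az":0},{"hand":0,"x":0,"y":0,"z":0,"ax":0,"ay":0,"az":0}])

```text
t: 9.18
tool_pos: [0.6367, -0.1604, 0.2227]
orientation: [-3.138, 0.159, 0.0]
force: [0.4, 0.9, -0.1]
opening: 0.0006
gripper_force: 0.0
```

Request:
carry_out(targets=[{"hand":0,"x":0,"y":0,"z":0,"ax":0,"ay":0,"az":0},{"hand":0,"x":0,"y":0,"z":0,"ax":0,"ay":0,"az":0},{"hand":0,"x":0,"y":0,"z":0,"ax":0,"ay":0,"az":0},{"hand":0,"x":0,"y":0,"z":0,"ax":0,"ay":0,"az":0},{"hand":0,"x":0,"y":0,"z":0,"ax":0,"ay":0,"az":0},{"hand":0,"x":0,"y":0,"z":0,"ax":0,"ay":0,"az":0},{"hand":0,"x":0,"y":0,"z":0,"ax":0,"ay":0,"az":0},{"hand":0,"x":0,"y":0,"z":0,"ax":0,"ay":0,"az":0}])

```text
t: 10.18
tool_pos: [0.6367, -0.1604, 0.2227]
orientation: [-3.138, 0.159, 0.0]
force: [-0.2, -0.7, -0.1]
opening: 0.0007
gripper_force: 0.0
```

Request:
carry_out(targets=[{"hand":0,"x":0,"y":0,"z":0,"ax":0,"ay":0,"az":0},{"hand":0,"x":0,"y":0,"z":0,"ax":0,"ay":0,"az":0},{"hand":0,"x":0,"y":0,"z":-0.02,"ax":0,"ay":0,"az":0},{"hand":0,"x":0,"y":0,"z":-0.06,"ax":0,"ay":0,"az":0},{"hand":0,"x":0,"y":0,"z":-0.1,"ax":0,"ay":0,"az":0},{"hand":0,"x":0,"y":0,"z":-0.13,"ax":0,"ay":0,"az":0},{"hand":0,"x":-0.02,"y":0,"z":-0.14,"ax":0,"ay":0,"az":0},{"hand":0,"x":-0.06,"y":-0.005,"z":-0.14,"ax":0,"ay":0,"az":0}])

```text
t: 11.18
tool_pos: [0.5779, -0.1497, 0.3663]
orientation: [3.136, -0.159, 0.008]
force: [-0.1, -0.8, 0.2]
opening: 0.0007
gripper_force: 0.0
```

Request:
carry_out(targets=[{"hand":0,"x":-0.04,"y":-0.003,"z":0,"ax":0,"ay":0,"az":0},{"hand":0,"x":-0.08,"y":-0.007,"z":0,"ax":0,"ay":0,"az":0},{"hand":0,"x":-0.1,"y":-0.01,"z":0,"ax":0,"ay":0,"az":0},{"hand":0,"x":-0.11,"y":-0.01,"z":0,"ax":0,"ay":0,"az":0},{"hand":0,"x":-0.11,"y":-0.01,"z":0,"ax":0,"ay":0,"az":0}])

```text
t: 11.8
tool_pos: [0.4691, -0.1284, 0.3639]
orientation: [3.137, -0.159, 0.003]
force: [0.4, -0.8, -0.3]
opening: 0.0006
gripper_force: 0.0
```

```bash
python3 st.py
```

```text
11.8 [ 0.4691 -0.1284  0.3639] [-0.37 -0.16  1.85 -0.    1.45  1.3 ] [ 0.43 -0.81 -0.29] 0.0006013160905726171
[[ 0.995 -0.101  0.002]
 [-0.101 -0.995 -0.001]
 [ 0.002  0.001 -1.   ]]
mid [0.1701 0.0163 0.1422]
hex [-0.0004  0.0005  0.1439]
```

Request:
carry_out(targets=[{"hand":0,"x":0,"y":0,"z":0.03,"ax":0,"ay":0,"az":0},{"hand":0,"x":0,"y":0,"z":0.06,"ax":0,"ay":0,"az":0},{"hand":0,"x":0,"y":0,"z":0.09,"ax":0,"ay":0,"az":0},{"hand":0,"x":0,"y":0,"z":0.115,"ax":0,"ay":0,"az":0},{"hand":0,"x":0,"y":0,"z":0.132,"ax":0,"ay":0,"az":0},{"hand":0,"x":0,"y":0,"z":0.14,"ax":0,"ay":0,"az":0},{"hand":0,"x":0,"y":0,"z":0.143,"ax":0,"ay":0,"az":0},{"hand":0,"x":0,"y":0,"z":0.143,"ax":0,"ay":0,"az":0}])

```text
t: 12.8
tool_pos: [0.4695, -0.1285, 0.2204]
orientation: [3.137, -0.159, 0.002]
force: [-0.2, 0.8, 0.0]
opening: 0.0006
gripper_force: 0.0
```

```bash
python3 st.py; python3 - <<'E'
from h import *
from plant import read_camera
b,_=read_camera("scene")
cv2.imwrite("pics/c4.png",cv2.resize(b[140:230,240:360],None,fx=6,fy=6))
E
```

```text
12.8 [ 0.4695 -0.1285  0.2204] [-0.37 -0.    1.98 -0.    1.16  1.3 ] [-0.2   0.78  0.01] 0.0006261105655740006
[[ 0.995 -0.101  0.001]
 [-0.101 -0.995 -0.   ]
 [ 0.001  0.    -1.   ]]
mid [ 0.17    0.0164 -0.0014]
hex [-0.0005  0.0006  0.0004]
```

View pics/c4.png

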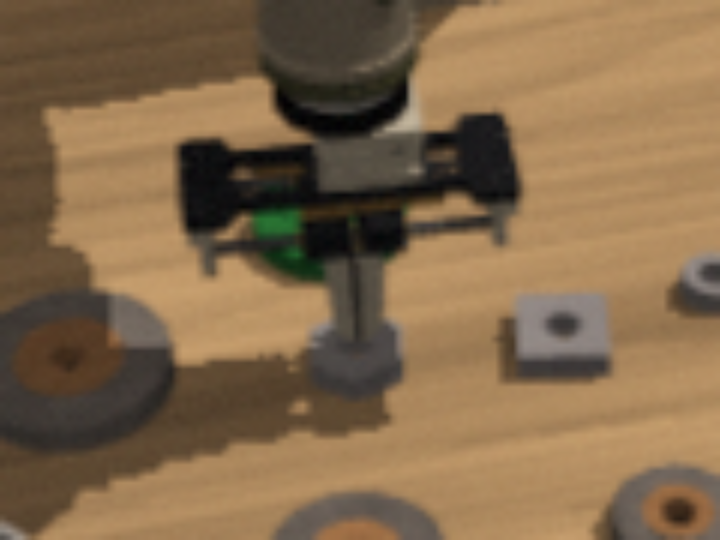

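The fingertips are just above the hex nut's centre (crop 355,350). I'll hold, then rise.

Request:
carry_out(targets=[{"hand":0,"x":0,"y":0,"z":0,"ax":0,"ay":0,"az":0},{"hand":0,"x":0,"y":0,"z":0,"ax":0,"ay":0,"az":0},{"hand":0,"x":0,"y":0,"z":0,"ax":0,"ay":0,"az":0},{"hand":0,"x":0,"y":0,"z":0,"ax":0,"ay":0,"az":0},{"hand":0,"x":0,"y":0,"z":0,"ax":0,"ay":0,"az":0},{"hand":0,"x":0,"y":0,"z":0,"ax":0,"ay":0,"az":0},{"hand":0,"x":0,"y":0,"z":0,"ax":0,"ay":0,"az":0},{"hand":0,"x":0,"y":0,"z":0,"ax":0,"ay":0,"az":0}])

```text
t: 13.85
tool_pos: [0.4691, -0.1283, 0.2197]
orientation: [-3.138, 0.159, 0.0]
force: [-0.3, -0.3, 0.2]
opening: 0.0003
gripper_force: 0.0
```

Request:
carry_out(targets=[{"hand":0,"x":0,"y":0,"z":0,"ax":0,"ay":0,"az":0},{"hand":0,"x":0,"y":0,"z":0,"ax":0,"ay":0,"az":0},{"hand":0,"x":0,"y":0,"z":0,"ax":0,"ay":0,"az":0},{"hand":0,"x":0,"y":0,"z":0,"ax":0,"ay":0,"az":0},{"hand":0,"x":0,"y":0,"z":0,"ax":0,"ay":0,"az":0},{"hand":0,"x":0,"y":0,"z":0,"ax":0,"ay":0,"az":0},{"hand":0,"x":0,"y":0,"z":0,"ax":0,"ay":0,"az":0},{"hand":0,"x":0,"y":0,"z":0,"ax":0,"ay":0,"az":0}])

```text
t: 14.85
tool_pos: [0.4691, -0.1283, 0.2197]
orientation: [3.138, -0.159, -0.0]
force: [0.0, -0.3, 0.3]
opening: 0.0008
gripper_force: 0.0
```

Request:
carry_out(targets=[{"hand":0,"x":0,"y":0,"z":0,"ax":0,"ay":0,"az":0},{"hand":0,"x":0,"y":0,"z":0,"ax":0,"ay":0,"az":0},{"hand":0,"x":0,"y":0,"z":-0.02,"ax":0,"ay":0,"az":0},{"hand":0,"x":0,"y":0,"z":-0.06,"ax":0,"ay":0,"az":0},{"hand":0,"x":0,"y":0,"z":-0.1,"ax":0,"ay":0,"az":0},{"hand":0,"x":0,"y":0,"z":-0.13,"ax":0,"ay":0,"az":0},{"hand":0,"x":0,"y":0,"z":-0.14,"ax":0,"ay":0,"az":0},{"hand":0,"x":0,"y":0,"z":-0.14,"ax":0,"ay":0,"az":0}])

```text
t: 15.85
tool_pos: [0.4692, -0.1283, 0.3597]
orientation: [3.137, -0.159, 0.001]
force: [-0.5, -0.6, -0.3]
opening: 0.0004
gripper_force: 0.0
```

```bash
python3 - <<'E'
from h import *
from plant import read_camera
b,_=read_camera("scene"); cv2.imwrite("pics/fin.png",b)
E
```

```text
(no output)
```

View pics/fin.png

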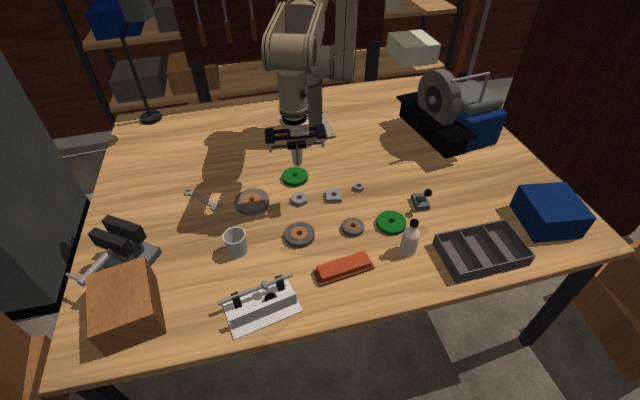

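The final view shows the lever over at (428,192), everything else where it was, and the arm clear.

```bash
python3 -c "
from plant import robot
print(robot.close_job())"
```

```text
the job is handed in; nothing more can be done
None
```

I pushed the isolator lever over to its off stop, then pointed at the middle wheel and the hex nut for about two seconds each; nothing else moved, and the job was handed in at about 16 s.

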